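Turn the cart wheel until its valve is at the top

TASK

The pneumatic cart wheel on the sloping bench stand has to be pumped up: turn it, either way round, by pushing its spokes one after another with the fingertips, until the valve points straight up the slope, at the wheel's highest point above the axle (twelve o'clock), and leave the wheel standing still there. Turn it gently, push only on the spokes and never on the tyre or the valve, and leave the spanner, the jar and the pressure gauge where they lie.

Things in the scene. Friction and masses are not known exactly. Their poses are not given: they have to be found in the camera images.
- stand: Fixed stand. Origin: underside of its base, on the bench straight below the wheel's centre; z up, x level, away from the robot's side. The wheel's face looks to the stand's +x and 60 degrees up, so its highest point is on the robot's side (-x). Wheel centre 150 mm above the bench. Base plate 12 mm thick, x -85 to +165, y +-155 mm. Post under the wheel; nothing within 45 mm behind its middle plane.
- guard_top (a point): Middle of the upper edge of the clear guard panel over the lower half of the wheel's face: parallel to the wheel, 294 mm wide (y), 29 to 39 mm in front of the middle plane, from 15 to 156 mm downhill of the axle. This point: 34 mm out from the middle plane, 15 mm downhill of the axle. The face uphill of the guard is open.
- axle (a point): Centre of the wheel, on the axle, in the wheel's middle plane; 150 mm above the bench. Axes turn with the wheel: x along the axle out of the face (the front), 60 degrees above level; z from the axle to the valve. Hub radius 26 mm, its nose reaches 26 mm in front of the middle plane.
- wheel (a joint): Wheel angle, rad, about the axle's outward direction: 0 (and 2 pi) = valve at the highest point; growing = anticlockwise seen looking at the face (the top moves to the stand's -y). No stops, turns endlessly either way. Stiff bearing (about 0.3 N m friction, 4 to 5 N at a spoke): it stays where it is left and does not run on.
- spokes: Five straight bare metal spokes, origin and axes as axle. Bars 12 mm wide, 14 mm thick (from 1 mm behind to 13 mm in front of the middle plane), from the hub to the rim's inside (105 mm radius), at 36, 108, 180, 252 and 324 degrees from the valve, which is midway between two. Gaps are open right through, 64 mm wide at 65 mm radius.
- tyre: Black tyre, 302 mm outer diameter, 40 mm thick round section (20 mm to either side of the middle plane, inner radius 111 mm), on a metal rim 30 mm wide, inner radius 105 mm. Origin and axes as axle. Not to be pushed.
- valve: Valve stem: a straight stub 11 to 13 mm thick, of black rubber and brass with a black cap, standing on the inside of the rim and reaching in towards the axle from 105 to 67 mm radius, in the wheel's middle plane. Origin and axes as axle (its z axis runs from the axle to the valve). Not to be pushed.
- valve_foot (a point): The foot of the valve at the rim, 100 mm from the axle. In the end it has to be at the wheel's highest point, straight uphill of the axle. Axes as axle.
- spanner: Loose steel open-ended spanner, about 150 mm long, lying flat on the bench along its x axis; leave alone.
- jar: Loose brown glass screw-top jar with a metal cap, 60 mm diameter, 75 mm tall, origin under its middle; leave alone.
- gauge: Loose round pressure gauge lying on its back, 64 mm diameter, 22 mm high, with a 12 mm brass stub reaching 70 mm from its middle along its x axis; leave alone.

How it is judged:
On the way:
1. the fingers push on a spoke (contact force between the fingers and spokes above 0.3 N), for 0.02 s.
At the end, for the whole second after the job is handed in: The valve is uphill of the axle at twelve o'clock: its foot, 100 mm from the axle, is above axle height and within 12 mm (7 degrees) sideways of the axle; the wheel stands still, and spanner, jar and gauge are within 20 mm of where they started (y of valve_foot in the frame of stand between -0.012 and 0.012 m and z of valve_foot in the frame of stand above 0.15 m and velocity of joint wheel between -0.05 and 0.05 rad/s and distance of each of spanner, jar, gauge from where it was at the start of the episode below 0.02 m); the robot touches nothing.
It fails at once if the valve is pushed (over 2 N) (contact force between any of the fingers, the arm and valve above 2 N).
It fails at once if the tyre is pushed (over 5 N) (contact force between any of the fingers, the arm and tyre above 5 N).
It fails at once if the wheel is spun rather than turned gently (over 4 rad/s) (velocity of joint wheel above 4 rad/s or velocity of joint wheel below -4 rad/s).
It fails at once if the spanner, the jar or the gauge is shifted or lifted by over 20 mm (distance of any of spanner, jar, gauge from where it was at the start of the episode above 0.02 m).
It also fails if it takes over 54 s, if anything falls off the work surface, if the arm or the gripper's body presses on something with over 40 N, if the wrist force passes 120 N, or if a joint passes its speed limit or range.

ROBOT

A 6-joint arm with a two-finger parallel gripper is mounted at the origin on the work surface. World frame = base frame: x ahead of the robot, y to its left, z up, the work surface at z = 0. Lengths are in m, angles in rad, forces in N, time in s.
With the tool pointing down it reaches from about 0.425 to 0.95 m from the base axis. Payload 3.5 kg.
Tool frame: the origin (TCP) lies at the very end of the fingers, on their centre line; the grasp point (between the pads) lies behind it (ctrl.grasp_offset is the z of the grasp point in the tool frame, in m); z points along the fingers, x is the direction in which the jaws open and shut, and the axes are right-handed (so a half turn about z gives the same grasp; the last joint's range is limited). The gripper opens to 85 mm and grips with 20 to 120 N. Pads are 22 mm wide; open, the fingers measure 114 mm over their backs; the gripper's body (76 mm by 85 mm) begins 54 mm behind the grasp point. The pads swing forward as they close: fully open they stand 13 mm farther back than shut.
Start: joints at [0.955, 0.286, 1.577, -0, 1.279, -0.15], TCP at [0.303, 0.603, 0.231] pointing down, gripper open.
Joint ranges: [-2.77, 2.77], [-0.9, 2.22], [0.21, 2.48], [-1.53, 4.67], [0.24, 2.81], [-2.84, 2.84]. Speed limits (rad/s): [2.79, 2.79, 3.14, 3.14, 3.14, 3.14].

INTERFACE

Orientations are given as a unit quaternion [x, y, z, w].
In Python, from plant import ctrl gives the robot as it stands.
- The arm moves only by the shell command python3 -m jog 'ROWS' [FORCE]. ROWS is JSON, a list of rows, each an object with "grip": the closure, from 0 (fully open) to 1 (shut); "xyz": the shift along the tool's x, y, z in m, a list of three; "dr": the turn, a rotation vector about the tool's x, y, z in rad, a list of three. A call has 1 to 12 rows; each row is the pose to reach, as a shift and turn from the pose commanded when the call began, along the tool's axes at that moment; what a row does not reach only later rows make up. A row lasts 1/12 s, in which the tool goes at most 41.7 mm and 7.16 degrees, less where a joint would pass 70% of its speed; a pose out of reach is approached as far as the arm can. A call with a gripper value outside its range is refused whole. The fingers move at their own pace and stop on an object; FORCE is the grip in N (left out, the last holds). Time passes only in rows, so rows that repeat a pose let the fingers close. It gives the time, the measured TCP pose, the force and the opening at its end, in the units of the state.
- ctrl.get_state(): the state, without advancing time (a new reading comes with each control period).
- ctrl.read_camera(name): name is "side" or "top" or "wrist"; returns the picture (400x640x3 uint8, red, green, blue); there is no depth.
- ctrl.get_calibration(name): a dict with "mtx" (3x3 intrinsics, pixels), "R" (3x3) and "t" (3): a world point X has camera coordinates R X + t; the wrist camera has in their place "hand_eye" (4x4, takes a point from camera to tool coordinates, whose origin is the TCP and whose axes are the tool frame's). Camera axes: x right, y down, z forward; pixel columns grow to the right and rows downward; lengths in m; the calibration is good to about 2 mm. A picture is of the moment at which its call begins: read the wrist's pose just before it. get_calibration takes no time and is no camera call.
- ctrl.sign_off(): hands the job in, once; it reports no verdict.
The state is a dict: "time": time; "qpos": joint angles; "dq": joint speeds; "joint_efforts": joint torques, N m; "eef_pos": TCP position; "tcp_rot": TCP orientation; "contact_force": force on the tool from outside, world axes, zero at the start; "wrist_torque": the same for the moment, N m; "opening": opening from 0.0 (shut) to 1.0 (fully open).
Only numpy, scipy, OpenCV 4.12 (cv2) and the standard library are available. Lean on these libraries where they do the work, as an engineer would, in place of code of your own. Each camera call takes 0.05 s, during which the arm holds its last target.

## Working session

There is one attempt and no reset: what is moved stays moved. The work goes in short steps, Python scripts to look and compute and a shell command to move; the robot and the scene stay as the last step left them, time stands still between calls to the robot, and variables do not carry over. Pictures are saved under pics/ and viewed, and the job is handed in when it is done.

```bash
ls; mkdir -p pics
python3 - <<'E'
from plant import ctrl
import cv2
s=ctrl.get_state();print(s['time'],s['eef_pos'],s['tcp_rot'],s['opening'],ctrl.grasp_offset)
for n in("side","top"):
    cv2.imwrite(f"pics/{n}0.png",ctrl.read_camera(n)[:,:,::-1]);c=ctrl.get_calibration(n);print(n,c)
print(ctrl.get_calibration("wrist"))
E
```

```text
pics
0.0 [0.30273706 0.60256317 0.22994836] [ 8.51199678e-01  5.24840681e-01 -1.07281683e-03  4.65611085e-04] 0.99805160521436 -0.0187
side {'mtx': array([[451.46026682,   0.        , 316.9659248 ],
       [  0.        , 451.46026682, 189.49812124],
       [  0.        ,   0.        ,   1.        ]]), 'R': array([[ 0.93130418, -0.36416294, -0.00760711],
       [-0.23406167, -0.58232233, -0.77853442],
       [ 0.2790836 ,  0.72683289, -0.62755581]]), 't': array([-0.53308352,  0.25303247,  1.17634127])}
top {'mtx': array([[380.85663124,   0.        , 315.69914291],
       [  0.        , 380.85663124, 199.03482351],
       [  0.        ,   0.        ,   1.        ]]), 'R': array([[ 0.0018347 , -0.99980735, -0.01954203],
       [-0.98299791,  0.00178491, -0.18360805],
       [ 0.18360756,  0.01954664, -0.98280527]]), 't': array([0.04959018, 0.59134598, 0.93271577])}
{'mtx': array([[285.04656376,   0.        , 315.47411114],
       [  0.        , 285.04656376, 200.52815558],
       [  0.        ,   0.        ,   1.        ]]), 'hand_eye': array([[ 9.99999820e-01,  4.39023225e-04, -4.08064842e-04,
         7.43341277e-04],
       [-2.95698345e-04,  9.53544778e-01,  3.01251171e-01,
        -7.53856088e-02],
       [ 5.21364360e-04, -3.01250996e-01,  9.53544737e-01,
        -1.42752589e-01],
       [ 0.00000000e+00,  0.00000000e+00,  0.00000000e+00,
         1.00000000e+00]])}
```

View pics/side0.png

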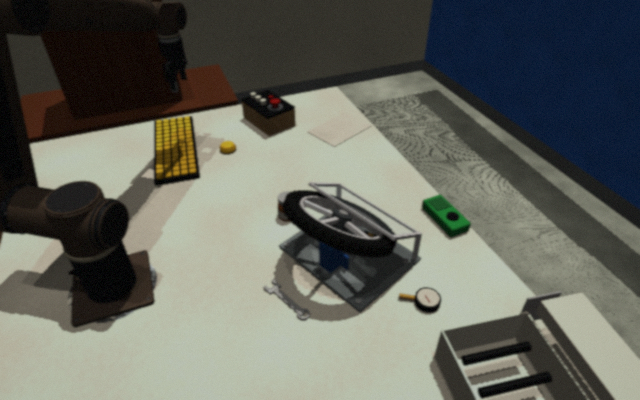

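View pics/top0.png

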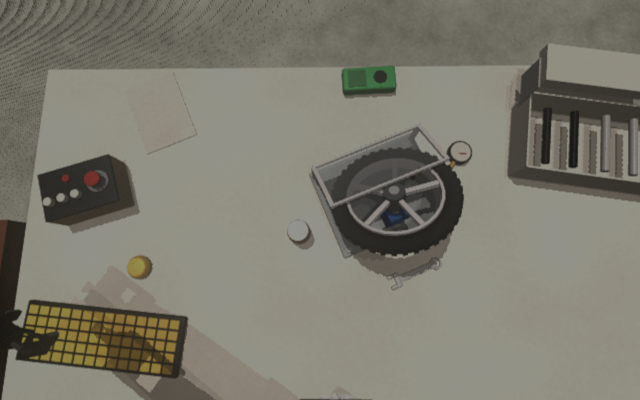

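The top view shows the stand at about (390,190), turned slightly. The jar is at (299,231), the gauge at (459,152) and the spanner at (415,273). I'll enlarge it to find the spokes and valve.

Run:
```python
import cv2
a=cv2.imread("pics/top0.png")[115:275,290:490];cv2.imwrite("pics/top0z.png",cv2.convertScaleAbs(cv2.resize(a,(750,600),interpolation=cv2.INTER_CUBIC),alpha=1.6,beta=15))
a=cv2.imread("pics/side0.png")[170:320,260:460];cv2.imwrite("pics/side0z.png",cv2.convertScaleAbs(cv2.resize(a,(800,600),interpolation=cv2.INTER_CUBIC),alpha=1.6,beta=15))
```

```text
(no output)
```

View pics/top0z.png

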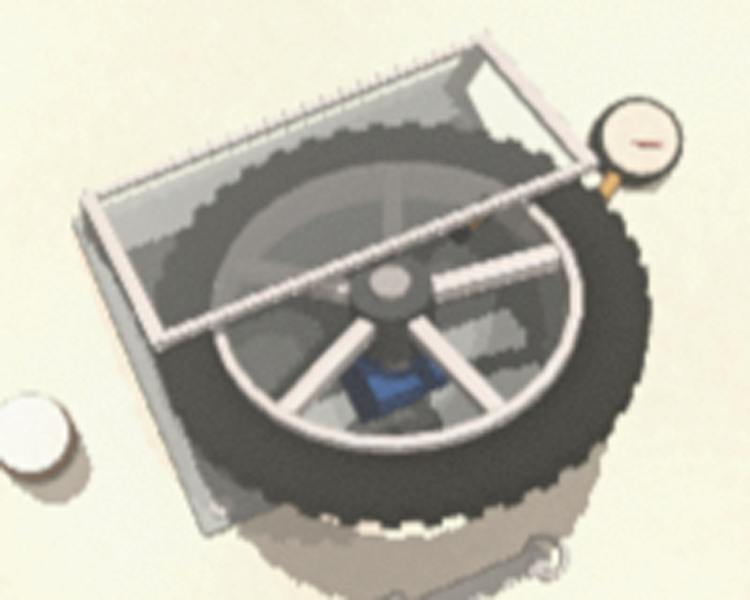

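View pics/side0z.png

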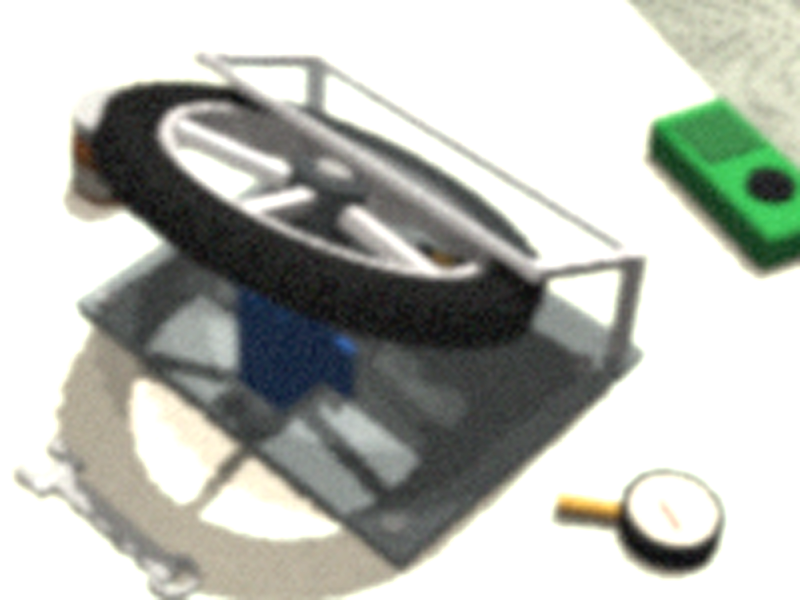

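```bash
cat > h.py <<'E'
import numpy as np, cv2
from scipy.spatial.transform import Rotation as Ro
from plant import ctrl
def proj(n,X):
    X=np.atleast_2d(X);c=ctrl.get_calibration(n);p=(c['R']@X.T).T+c['t'];p=p@c['mtx'].T;return p[:,:2]/p[:,2:]
def ray(n,uv):
    c=ctrl.get_calibration(n);d=c['R'].T@np.linalg.inv(c['mtx'])@np.array([uv[0],uv[1],1.]);return -c['R'].T@c['t'],d
# wheel frame (fixed): N out of face, U uphill, S stand +y ; point = C + n N + u U + s S
def frame(yaw):
    ex=np.array([np.cos(yaw),np.sin(yaw),0]);ey=np.array([-np.sin(yaw),np.cos(yaw),0]);ez=np.array([0,0,1.])
    c,s=.5,np.sqrt(3)/2
    return c*ex+s*ez, -s*ex+c*ez, ey, ex   # N,U,S,ex
def W(p,n,u,s):
    N,U,S,ex=frame(p[2]);return np.array([p[0],p[1],.15])+n*N+u*U+s*S
def B(p,x,y,z):
    N,U,S,ex=frame(p[2]);return np.array([p[0],p[1],0])+x*ex+y*S+z*np.array([0,0,1])
E
python3 - <<'E'
from h import *
from scipy.optimize import least_squares
t=lambda x,y:(290+x/3.75-.4,115+y/3.75-.4); s=lambda x,y:(260+x/4-.4,170+y/4-.4)
obs=[("top",t(160,340),lambda p:W(p,.034,-.015,.147)),("top",t(592,168),lambda p:W(p,.034,-.015,-.147)),
("top",t(390,281),lambda p:W(p,.026,0,0)),("top",t(208,533),lambda p:B(p,-.085,.155,.012)),
("side",s(400,567),lambda p:B(p,-.085,-.155,.0)),("side",s(80,305),lambda p:B(p,-.085,.155,.012)),("side",s(640,352),lambda p:B(p,.165,-.155,.012)),
("side",s(333,168),lambda p:W(p,.026,0,0)),("side",s(203,58),lambda p:W(p,.034,-.015,.147)),("side",s(538,272),lambda p:W(p,.034,-.015,-.147))]
f=lambda p:np.concatenate([proj(n,g(p))[0]-uv for n,uv,g in obs])
r=least_squares(f,[.6,-.15,.38],loss='soft_l1');p=r.x
print(p,np.degrees(p[2]));print(f(p).reshape(-1,2).round(1));np.save("p.npy",p)
N,U,S,ex=frame(p[2]);C=W(p,0,0,0);print(C,N,U,S)
# angles in wheel plane: theta anticlockwise seen from front: top moves to -S
for nm,uv,off in [("valve",t(468,228),0),("spR",t(545,260),.013),("spDL",t(292,405),.013),("spDR",t(490,400),.013)]:
    o,d=ray("top",uv);k=((C+off*N-o)@N)/(d@N);v=o+k*d-C;print(nm,np.degrees(np.arctan2(-v@S,v@U)).round(1),np.hypot(v@S,v@U).round(4))
for nm,uv in [("jar",t(32,433)),("gauge",t(640,138))]:
    o,d=ray("top",uv);z=.075 if nm=="jar" else .022;print(nm,o+(z-o[2])/d[2]*d)
o,d=ray("side",s(440,256));k=((C-o)@N)/(d@N);v=o+k*d-C;print("valve side",np.degrees(np.arctan2(-v@S,v@U)).round(1),np.hypot(v@S,v@U).round(4))
E
```

```text
[ 0.5819773  -0.13628185  0.3917846 ] 22.44760382400334
[[-0.6  0.7]
 [ 1.4 -1.5]
 [ 0.3 -1.2]
 [-0.6  0.2]
 [-0.   1.8]
 [-1.7 -1.6]
 [ 1.7 -0.7]
 [ 0.5  0.2]
 [-1.8 -0.8]
 [-0.5  0.7]]
[ 0.5819773  -0.13628185  0.15      ] [0.46211455 0.1909192  0.8660254 ] [-0.80040588 -0.33068175  0.5       ] [-0.3818384  0.9242291  0.       ]
valve 115.3 0.0756
spR 75.6 0.0932
spDL -60.7 0.1027
spDR 7.0 0.0997
jar [0.50864091 0.09308583 0.075     ]
gauge [ 0.72893925 -0.34365972  0.022     ]
valve side 121.3 0.0821
```

The valve is at about +115°, so I'll turn the wheel clockwise by about 115°. The two strokes use the spokes now near 7° and 79°, with the fingers loosely on either side of each. Next I'll work out the approach.

```bash
cat >> h.py <<'E'
def target(th,r,n,lat=0):  # tool straddling a spoke at th(deg); lat>0 toward +S
    p=np.load("p.npy");N,U,S,ex=frame(p[2]);t=np.radians(th)
    rad=np.cos(t)*U-np.sin(t)*S; tan=np.sin(t)*U+np.cos(t)*S  # tan: decreasing theta
    P=np.array([p[0],p[1],.15])+n*N+r*rad+lat*tan
    return P,np.column_stack([tan,-rad,-N])
def rel(P,R):
    s=ctrl.get_state();R0=Ro.from_quat(s['tcp_rot']).as_matrix()
    return (R0.T@(P-s['eef_pos'])).round(4),Ro.from_matrix(R0.T@R).as_rotvec().round(4)
E
python3 - <<'E'
from h import *
for n in(.15,.09):
  P,R=target(7,.046,n);print(np.linalg.det(R),P,rel(P,R),Ro.from_matrix(R).as_quat())
E
```

```text
0.9999999999999998 [ 0.61689084 -0.12792317  0.30273237] (array([-0.5118,  0.6087, -0.0718]), array([ 0.507, -0.194, -0.957])) [ 0.48698977  0.83417844 -0.20594882 -0.1567558 ]
0.9999999999999998 [ 0.58916396 -0.13937832  0.25077085] (array([-0.5344,  0.5891, -0.0198]), array([ 0.507, -0.194, -0.957])) [ 0.48698977  0.83417844 -0.20594882 -0.1567558 ]
```

```bash
python3 -m jog '[{"grip":0.3,"xyz":[-0.02,0.025,-0.02],"dr":[0.04,-0.02,-0.08]},{"grip":0.5,"xyz":[-0.04,0.05,-0.04],"dr":[0.08,-0.03,-0.16]},{"grip":0.6,"xyz":[-0.065,0.08,-0.05],"dr":[0.13,-0.05,-0.24]},{"grip":0.6,"xyz":[-0.09,0.11,-0.06],"dr":[0.17,-0.065,-0.32]},{"grip":0.6,"xyz":[-0.115,0.14,-0.07],"dr":[0.21,-0.08,-0.4]},{"grip":0.6,"xyz":[-0.14,0.17,-0.07],"dr":[0.25,-0.1,-0.48]},{"grip":0.6,"xyz":[-0.165,0.2,-0.07],"dr":[0.3,-0.11,-0.56]},{"grip":0.6,"xyz":[-0.19,0.23,-0.07],"dr":[0.34,-0.13,-0.64]},{"grip":0.6,"xyz":[-0.215,0.26,-0.07],"dr":[0.38,-0.145,-0.72]},{"grip":0.6,"xyz":[-0.24,0.29,-0.07],"dr":[0.42,-0.16,-0.8]},{"grip":0.6,"xyz":[-0.265,0.32,-0.07],"dr":[0.465,-0.18,-0.88]},{"grip":0.6,"xyz":[-0.29,0.35,-0.07],"dr":[0.507,-0.194,-0.957]}]'
python3 - <<'E'
from h import *
P,R=target(7,.046,.15);print(rel(P,R),ctrl.get_state()['qpos'].round(2))
E
```

```text
time: 1.1
eef_pos: [0.486, 0.1848, 0.3009]
tcp_rot: [0.485, 0.835, -0.206, -0.158]
contact_force: [1.1, 0.7, 0.8]
opening: 0.4
(array([-0.3364, -0.0423, -0.0027]), array([-0.001 , -0.001 ,  0.0044])) [ 0.21  0.2   1.62 -0.09  1.84 -1.88]
```

```bash
python3 -m jog '[{"grip":0.6,"xyz":[-0.035,-0.004,0],"dr":[0,0,0]},{"grip":0.6,"xyz":[-0.07,-0.009,0],"dr":[0,0,0]},{"grip":0.6,"xyz":[-0.105,-0.013,0],"dr":[0,0,0]},{"grip":0.6,"xyz":[-0.14,-0.018,0],"dr":[0,0,0]},{"grip":0.6,"xyz":[-0.175,-0.022,0],"dr":[0,0,0]},{"grip":0.6,"xyz":[-0.21,-0.026,0],"dr":[0,0,0]},{"grip":0.6,"xyz":[-0.245,-0.031,0],"dr":[0,0,0]},{"grip":0.6,"xyz":[-0.28,-0.035,0],"dr":[0,0,0]},{"grip":0.6,"xyz":[-0.31,-0.04,0],"dr":[0,0,0]},{"grip":0.6,"xyz":[-0.336,-0.042,-0.003],"dr":[0,0,0]},{"grip":0.6,"xyz":[-0.336,-0.042,-0.003],"dr":[0,0,0]},{"grip":0.6,"xyz":[-0.336,-0.042,-0.003],"dr":[0,0,0]}]'
python3 - <<'E'
from h import *
s=ctrl.get_state();cv2.imwrite("pics/w1.png",ctrl.read_camera("wrist")[:,:,::-1])
P,R=target(7,.046,.15);print(rel(P,R),s['qpos'].round(2),s['opening'])
E
```

```text
time: 2.1
eef_pos: [0.6156, -0.127, 0.3028]
tcp_rot: [0.488, 0.834, -0.205, -0.158]
contact_force: [0.4, -0.1, 0.1]
opening: 0.4
(array([-0.0026,  0.0003, -0.    ]), array([ 0.0011, -0.0026,  0.0005])) [-0.25  0.4   1.37 -0.31  1.8  -2.34] 0.39999209123361784
```

View pics/w1.png

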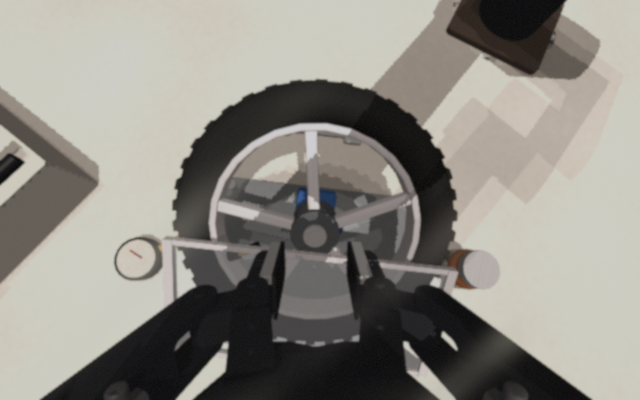

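The wrist picture shows the wheel face-on. The hub nose is at (316,236), with spokes ending at about (312,132), (222,206) and (408,200). The guard bar runs from (168,240) to (450,270). I'll measure from these points.

```bash
cat >> h.py <<'E'
def wray(uv,s=None):
    s=s or ctrl.get_state();c=ctrl.get_calibration("wrist");H=c['hand_eye'];R0=Ro.from_quat(s['tcp_rot']).as_matrix()
    d=np.linalg.inv(c['mtx'])@np.array([uv[0],uv[1],1.]);return s['eef_pos']+R0@H[:3,3],R0@(H[:3,:3]@d)
def wpl(uv,n):  # (u,s,theta,r) on plane n
    p=np.load("p.npy");N,U,S,_=frame(p[2]);C=W(p,0,0,0);o,d=wray(uv);k=((C+n*N-o)@N)/(d@N);v=o+k*d-C
    return np.round([v@U*1000,v@S*1000,np.degrees(np.arctan2(-(v@S),v@U)),np.hypot(v@U,v@S)*1000],1)
E
python3 - <<'E'
from h import *
for nm,uv,n in [("hub",(316,236),.026),("gl",(168,240),.034),("gr",(455,270),.034),("B",(312,133),.013),("Bin",(315,208),.013),("A",(222,206),.013),("C",(408,200),.013)]:print(nm,wpl(uv,n))
a=cv2.imread("pics/w1.png")[110:300,200:440];cv2.imwrite("pics/w1z.png",cv2.convertScaleAbs(cv2.resize(a,(758,600),interpolation=cv2.INTER_CUBIC),alpha=1.5,beta=15))
E
```

```text
hub [ -0.2   2.5 -94.2   2.5]
gl [ -18.8 -143.9   97.4  145.2]
gr [-17.2 149.5 -96.6 150.5]
B [100.5 -13.8   7.8 101.5]
Bin [25.3 -1.7  3.8 25.4]
A [ 15.8 -97.7  80.8  99. ]
C [ 45.7  92.5 -63.7 103.1]
```

View pics/w1z.png

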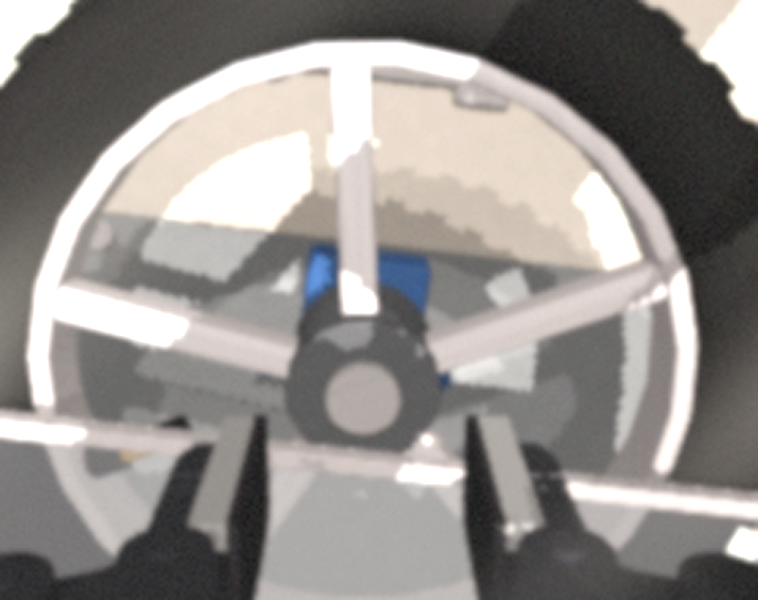

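Run:
```python
from h import *
p=np.load("p.npy");p[:2]+=.0026*frame(p[2])[2][:2];np.save("p.npy",p)
for n in(.15,.04,-.012):
  P,R=target(9,.046,n);print(rel(P,R))
```

```text
(array([-0.0016,  0.0007, -0.    ]), array([ 0.0012, -0.0026, -0.0344]))
(array([-0.0019,  0.0006,  0.11  ]), array([ 0.0012, -0.0026, -0.0344]))
(array([-0.002 ,  0.0005,  0.162 ]), array([ 0.0012, -0.0026, -0.0344]))
```

```bash
python3 -m jog '[{"grip":0.6,"xyz":[-0.002,0,0.03],"dr":[0,0,-0.034]},{"grip":0.6,"xyz":[-0.002,0,0.06],"dr":[0,0,-0.034]},{"grip":0.6,"xyz":[-0.002,0,0.09],"dr":[0,0,-0.034]},{"grip":0.6,"xyz":[-0.002,0,0.11],"dr":[0,0,-0.034]},{"grip":0.6,"xyz":[-0.002,0,0.12],"dr":[0,0,-0.034]},{"grip":0.6,"xyz":[-0.002,0,0.12],"dr":[0,0,-0.034]}]'
python3 - <<'E'
from h import *
s=ctrl.get_state();cv2.imwrite("pics/w2.png",cv2.convertScaleAbs(ctrl.read_camera("wrist")[:,:,::-1],alpha=1.4,beta=15))
P,R=target(9,.046,.03);print(rel(P,R))
E
```

```text
time: 2.65
eef_pos: [0.5592, -0.1489, 0.1973]
tcp_rot: [0.472, 0.843, -0.203, -0.163]
contact_force: [1.0, -0.3, 0.0]
opening: 0.398
(array([-0.0008,  0.0004,  0.0004]), array([ 0.0008, -0.0016,  0.0011]))
```

View pics/w2.png

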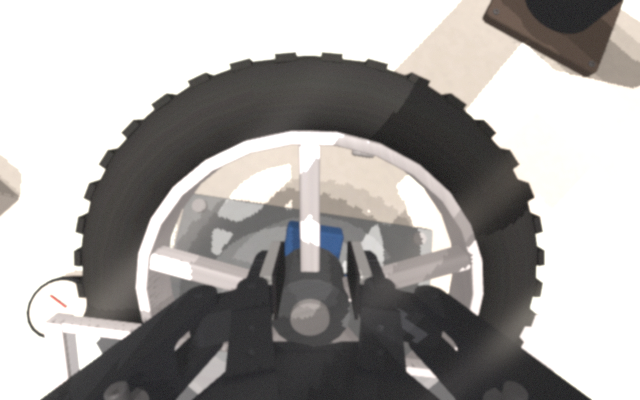

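The fingertips at columns 277 and 350 straddle the uphill spoke at column 310 evenly. I'll insert the fingers and narrow the gap.

```bash
python3 -m jog '[{"grip":0.6,"xyz":[-0.001,0,0.015],"dr":[0,0,0]},{"grip":0.6,"xyz":[-0.001,0,0.03],"dr":[0,0,0]},{"grip":0.6,"xyz":[-0.001,0,0.04],"dr":[0,0,0]},{"grip":0.6,"xyz":[-0.001,0,0.04],"dr":[0,0,0]},{"grip":0.7,"xyz":[-0.001,0,0.04],"dr":[0,0,0]},{"grip":0.76,"xyz":[-0.001,0,0.04],"dr":[0,0,0]},{"grip":0.78,"xyz":[-0.001,0,0.04],"dr":[0,0,0]},{"grip":0.78,"xyz":[-0.001,0,0.04],"dr":[0,0,0]},{"grip":0.78,"xyz":[-0.001,0,0.04],"dr":[0,0,0]}]' 20
python3 - <<'E'
from h import *
P,R=target(9,.046,-.01);print(rel(P,R))
# stroke: rows in start tool axes
s=ctrl.get_state();R0=Ro.from_quat(s['tcp_rot']).as_matrix();P0,_=target(9,.046,-.01)
for d in np.arange(3.5,62,3.5):
  P,R=target(9-d,.046,-.01);print(d,np.radians(d).round(3),(R0.T@(P-P0)).round(4))
E
```

```text
time: 3.45
eef_pos: [0.5439, -0.1588, 0.1656]
tcp_rot: [0.473, 0.843, -0.202, -0.16]
contact_force: [-0.4, 0.2, 0.3]
opening: 0.22
(array([0.0016, 0.0005, 0.0016]), array([ 0.0027,  0.0001, -0.0005]))
3.5 0.061 [ 0.0028  0.0001 -0.    ]
7.0 0.122 [0.0056 0.0003 0.    ]
10.5 0.183 [0.0084 0.0008 0.    ]
14.0 0.244 [0.0111 0.0014 0.    ]
17.5 0.305 [0.0138 0.0021 0.    ]
21.0 0.367 [0.0165 0.003  0.    ]
24.5 0.428 [0.0191 0.0041 0.    ]
28.0 0.489 [0.0216 0.0054 0.    ]
31.5 0.55 [0.024  0.0068 0.    ]
35.0 0.611 [0.0264 0.0083 0.    ]
38.5 0.672 [0.0286 0.01   0.    ]
42.0 0.733 [0.0308 0.0118 0.    ]
45.5 0.794 [0.0328 0.0137 0.    ]
49.0 0.855 [0.0347 0.0158 0.    ]
52.5 0.916 [0.0365 0.018  0.    ]
56.0 0.977 [0.0381 0.0203 0.0001]
59.5 1.038 [0.0396 0.0226 0.0001]
```

```bash
python3 -m jog '[{"grip":0.78,"xyz":[0.005,0,0],"dr":[0,0,0.085]},{"grip":0.78,"xyz":[0.009,0.001,0],"dr":[0,0,0.17]},{"grip":0.78,"xyz":[0.013,0.0015,0],"dr":[0,0,0.255]},{"grip":0.78,"xyz":[0.0165,0.003,0],"dr":[0,0,0.34]},{"grip":0.78,"xyz":[0.02,0.004,0],"dr":[0,0,0.425]},{"grip":0.78,"xyz":[0.0235,0.006,0],"dr":[0,0,0.51]},{"grip":0.78,"xyz":[0.027,0.008,0],"dr":[0,0,0.6]},{"grip":0.78,"xyz":[0.03,0.0105,0],"dr":[0,0,0.685]},{"grip":0.78,"xyz":[0.033,0.013,0],"dr":[0,0,0.77]},{"grip":0.78,"xyz":[0.036,0.016,0],"dr":[0,0,0.855]},{"grip":0.78,"xyz":[0.038,0.019,0],"dr":[0,0,0.94]},{"grip":0.78,"xyz":[0.04,0.022,0],"dr":[0,0,1.01]}]'
python3 - <<'E'
from h import *
P,R=target(-49,.046,-.01);print(rel(P,R),ctrl.get_state()['qpos'].round(2))
s=ctrl.get_state();cv2.imwrite("pics/w3.png",cv2.convertScaleAbs(ctrl.read_camera("wrist")[:,:,::-1],alpha=1.4,beta=15))
E
```

```text
time: 4.45
eef_pos: [0.5399, -0.1163, 0.1581]
tcp_rot: [0.822, 0.507, -0.256, -0.039]
contact_force: [-0.9, -6.6, 0.8]
opening: 0.221
(array([ 0.0025, -0.0015,  0.0014]), array([ 0.0036,  0.0024, -0.0032])) [-0.26  0.35  1.7  -0.31  1.52 -1.28]
```

View pics/w3.png

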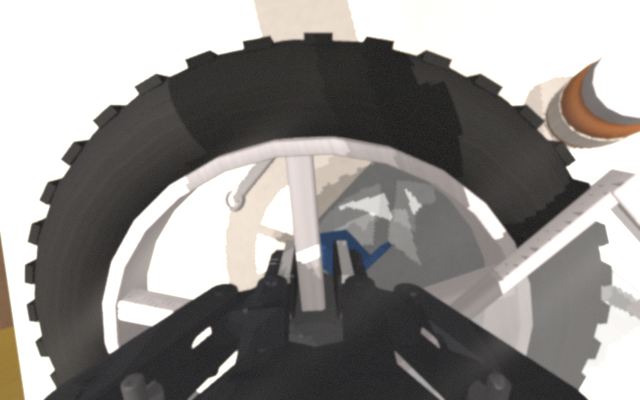

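The stroke worked: the spoke followed to about -47° and is still between the fingers. I'll open a little, withdraw and go to the next spoke at about 25°.

```bash
python3 -m jog '[{"grip":0.65,"xyz":[0.0,0,0],"dr":[0,0,0]},{"grip":0.65,"xyz":[0.0,0,0],"dr":[0,0,0]},{"grip":0.65,"xyz":[0.0,0,-0.025],"dr":[0,0,0]},{"grip":0.65,"xyz":[0,0,-0.05],"dr":[0,0,0]},{"grip":0.65,"xyz":[0,0,-0.08],"dr":[0,0,0]},{"grip":0.65,"xyz":[0,0,-0.1],"dr":[0,0,0]}]'
python3 - <<'E'
from h import *
P,R=target(25,.046,.09);print(rel(P,R))
E
```

```text
time: 5.0
eef_pos: [0.5867, -0.0946, 0.2466]
tcp_rot: [0.821, 0.509, -0.253, -0.042]
contact_force: [0.7, 0.6, 0.9]
opening: 0.352
(array([-0.0436,  0.0331,  0.0038]), array([ 4.4000e-03, -9.0000e-04, -1.2889e+00]))
```

```bash
python3 -m jog '[{"grip":0.65,"xyz":[-0.004,0.003,0],"dr":[0,0,-0.12]},{"grip":0.65,"xyz":[-0.008,0.006,0],"dr":[0,0,-0.24]},{"grip":0.65,"xyz":[-0.012,0.009,0],"dr":[0,0,-0.36]},{"grip":0.65,"xyz":[-0.016,0.012,0],"dr":[0,0,-0.48]},{"grip":0.65,"xyz":[-0.02,0.015,0],"dr":[0,0,-0.6]},{"grip":0.65,"xyz":[-0.024,0.018,0],"dr":[0,0,-0.72]},{"grip":0.65,"xyz":[-0.028,0.021,0],"dr":[0,0,-0.84]},{"grip":0.65,"xyz":[-0.032,0.024,0],"dr":[0,0,-0.96]},{"grip":0.65,"xyz":[-0.036,0.027,0],"dr":[0,0,-1.08]},{"grip":0.65,"xyz":[-0.04,0.03,0],"dr":[0,0,-1.19]},{"grip":0.65,"xyz":[-0.0435,0.033,0],"dr":[0.004,0,-1.289]},{"grip":0.65,"xyz":[-0.0435,0.033,0],"dr":[0.004,0,-1.289]}]'
python3 - <<'E'
from h import *
s=ctrl.get_state();cv2.imwrite("pics/w4.png",cv2.convertScaleAbs(ctrl.read_camera("wrist")[:,:,::-1],alpha=1.4,beta=15))
P,R=target(25,.046,.09);print(rel(P,R),s['qpos'].round(2))
E
```

```text
time: 6.0
eef_pos: [0.5971, -0.1486, 0.2495]
tcp_rot: [0.35, 0.9, -0.179, -0.189]
contact_force: [0.6, 0.7, -0.1]
opening: 0.353
(array([-0.0001, -0.0001,  0.0007]), array([-0.0005, -0.003 , -0.0021])) [-0.28  0.39  1.47 -0.32  1.7  -2.65]
```

View pics/w4.png

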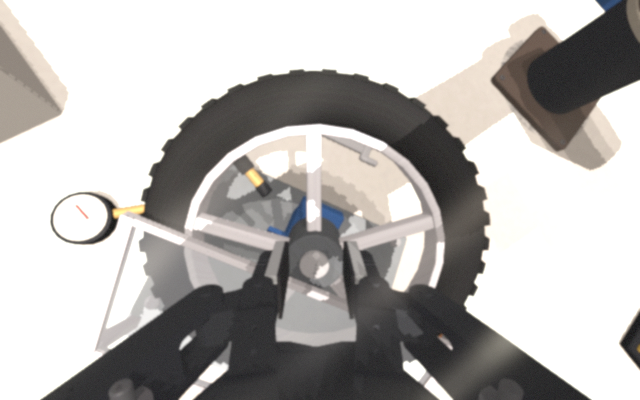

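The valve (black and brass) shows at (238,158) to (268,190), midway between the spokes at column 315 and the left. I'll measure them.

Run:
```python
from h import *
for nm,uv,n in [("hub",(315,263),.026),("Aout",(315,137),.013),("Ain",(314,226),.013),("valvefoot",(238,158),0),("valvetip",(266,191),0),("C",(432,222),.013),("left",(205,222),.013)]:print(nm,wpl(uv,n))
P,R=target(25,.046,.03);print(rel(P,R))
```

```text
hub [ 1.6 -2.4 56.1  2.9]
Aout [ 92.7 -44.6  25.7 102.9]
Ain [ 26.2 -14.7  29.3  30. ]
valvefoot [ 49.8 -94.5  62.2 106.8]
valvetip [ 33.3 -63.1  62.2  71.3]
C [ 70.7  73.1 -46.  101.7]
left [ -8.7 -98.6  95.   98.9]
(array([-0.0003, -0.0001,  0.0607]), array([-0.0005, -0.003 , -0.0021]))
```

```bash
python3 -m jog '[{"grip":0.72,"xyz":[-0.001,0.001,0.025],"dr":[0,0,0]},{"grip":0.72,"xyz":[-0.001,0.002,0.05],"dr":[0,0,0]},{"grip":0.72,"xyz":[-0.001,0.002,0.062],"dr":[0,0,0]},{"grip":0.72,"xyz":[-0.001,0.002,0.062],"dr":[0,0,0]},{"grip":0.72,"xyz":[-0.001,0.002,0.062],"dr":[0,0,0]}]'
python3 - <<'E'
from h import *
s=ctrl.get_state();cv2.imwrite("pics/w5.png",cv2.convertScaleAbs(ctrl.read_camera("wrist")[:,:,::-1],alpha=1.4,beta=15))
P,R=target(25,.044,-.01);print(rel(P,R),s['qpos'].round(2))
E
```

```text
time: 6.47
eef_pos: [0.5697, -0.159, 0.1945]
tcp_rot: [0.351, 0.899, -0.179, -0.189]
contact_force: [-0.2, -0.6, -0.2]
opening: 0.285
(array([ 0.0008, -0.    ,  0.04  ]), array([-0.0003, -0.0013, -0.0016])) [-0.31  0.39  1.58 -0.33  1.59 -2.64]
```

View pics/w5.png

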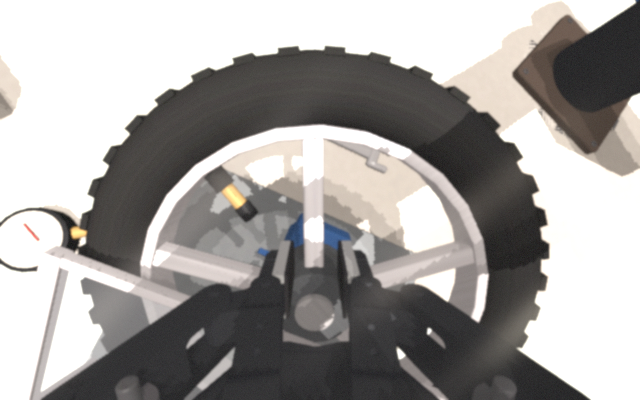

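The fingers are centred on the spoke (column 313), with the valve tip at (250,215) clear to the left. Inserting.

```bash
python3 -m jog '[{"grip":0.72,"xyz":[0,0,0.012],"dr":[0,0,0]},{"grip":0.72,"xyz":[0,0,0.024],"dr":[0,0,0]},{"grip":0.72,"xyz":[0,0,0.036],"dr":[0,0,0]},{"grip":0.72,"xyz":[0,0,0.04],"dr":[0,0,0]},{"grip":0.79,"xyz":[0,0,0.04],"dr":[0,0,0]},{"grip":0.79,"xyz":[0,0,0.04],"dr":[0,0,0]},{"grip":0.79,"xyz":[0,0,0.04],"dr":[0,0,0]}]'
python3 - <<'E'
from h import *
P,R=target(25,.044,-.01);print(rel(P,R))
s=ctrl.get_state();cv2.imwrite("pics/w6.png",cv2.convertScaleAbs(ctrl.read_camera("wrist")[:,:,::-1],alpha=1.4,beta=15))
E
```

```text
time: 7.1
eef_pos: [0.5518, -0.1669, 0.1605]
tcp_rot: [0.351, 0.9, -0.179, -0.188]
contact_force: [0.8, 0.0, 0.2]
opening: 0.21
(array([ 0.0009,  0.    , -0.0007]), array([-0.0005, -0.0018, -0.0009]))
```

View pics/w6.png

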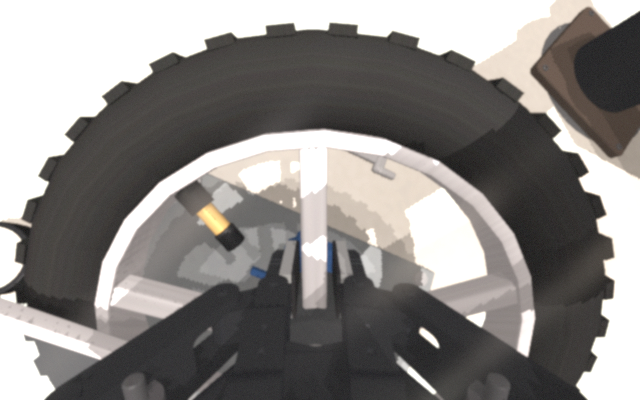

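```bash
python3 -m jog '[{"grip":0.79,"xyz":[0.005,0,0],"dr":[0,0,0.089]},{"grip":0.79,"xyz":[0.009,0.001,0],"dr":[0,0,0.178]},{"grip":0.79,"xyz":[0.0126,0.0016,0],"dr":[0,0,0.267]},{"grip":0.79,"xyz":[0.0165,0.003,0],"dr":[0,0,0.356]},{"grip":0.79,"xyz":[0.02,0.0045,0],"dr":[0,0,0.445]},{"grip":0.79,"xyz":[0.0235,0.006,0],"dr":[0,0,0.534]},{"grip":0.79,"xyz":[0.027,0.008,0],"dr":[0,0,0.623]},{"grip":0.79,"xyz":[0.03,0.0105,0],"dr":[0,0,0.712]},{"grip":0.79,"xyz":[0.033,0.0135,0],"dr":[0,0,0.8]},{"grip":0.79,"xyz":[0.0355,0.0165,0],"dr":[0,0,0.89]},{"grip":0.79,"xyz":[0.038,0.0195,0],"dr":[0,0,0.98]},{"grip":0.79,"xyz":[0.04,0.0225,0],"dr":[0,0,1.065]}]'
python3 - <<'E'
from h import *
P,R=target(-36,.044,-.01);print(rel(P,R))
for n in("wrist","top"):cv2.imwrite(f"pics/{n}7.png",cv2.convertScaleAbs(ctrl.read_camera(n)[:,:,::-1],alpha=1.4,beta=15))
E
```

```text
time: 8.15
eef_pos: [0.5386, -0.1257, 0.1592]
tcp_rot: [0.76, 0.596, -0.25, -0.067]
contact_force: [2.5, -6.4, -1.3]
opening: 0.214
(array([ 0.0018, -0.0011, -0.0001]), array([ 0.0039,  0.0041, -0.0065]))
```

View pics/wrist7.png

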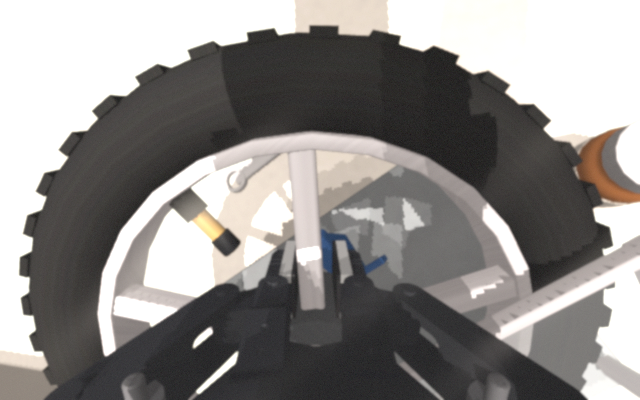

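Run:
```python
from h import *
for nm,uv,n in [("Aout",(302,152),.013),("Ain",(313,300),.013),("valvefoot",(181,196),0),("valvetip",(232,251),0),("L",(122,300),.013),("Rt",(505,278),.013)]:print(nm,wpl(uv,n))
```

```text
Aout [ 86.6  56.3 -33.  103.3]
Ain [ 24.9  16.7 -33.9  30. ]
valvefoot [103.3  -5.8   3.2 103.5]
valvetip [66.1 -5.4  4.6 66.3]
L [ 80.9 -60.   36.6 100.7]
Rt [ -19.7   99.2 -101.2  101.1]
```

The wheel is about 3.5° short, so I'll push that little more, then release and withdraw.

```bash
python3 -m jog '[{"grip":0.79,"xyz":[0.0015,0,0],"dr":[0,0,0.03]},{"grip":0.79,"xyz":[0.003,0,0],"dr":[0,0,0.06]},{"grip":0.79,"xyz":[0.003,0,0],"dr":[0,0,0.06]},{"grip":0.79,"xyz":[0.003,0,0],"dr":[0,0,0.06]},{"grip":0.72,"xyz":[0.001,0,0],"dr":[0,0,0.06]},{"grip":0.72,"xyz":[0.0,0,0],"dr":[0,0,0.06]},{"grip":0.72,"xyz":[0,0,0],"dr":[0,0,0.06]},{"grip":0.72,"xyz":[0,0,-0.025],"dr":[0,0,0.06]},{"grip":0.72,"xyz":[0,0,-0.05],"dr":[0,0,0.06]},{"grip":0.72,"xyz":[0,0,-0.08],"dr":[0,0,0.06]},{"grip":0.72,"xyz":[0,0,-0.11],"dr":[0,0,0.06]},{"grip":0.72,"xyz":[0,0,-0.13],"dr":[0,0,0.06]}]'
python3 - <<'E'
from h import *
for n in("wrist","side","top"):cv2.imwrite(f"pics/{n}8.png",cv2.convertScaleAbs(ctrl.read_camera(n)[:,:,::-1],alpha=1.4,beta=15))
P,R=target(-36,.044,-.01);print(rel(P,R))
E
```

```text
time: 9.25
eef_pos: [0.5985, -0.0978, 0.2738]
tcp_rot: [0.777, 0.574, -0.251, -0.063]
contact_force: [-0.7, 0.2, 0.2]
opening: 0.28
(array([-0.0005,  0.0003,  0.1305]), array([ 0.0008, -0.0009, -0.0607]))
```

View pics/wrist8.png

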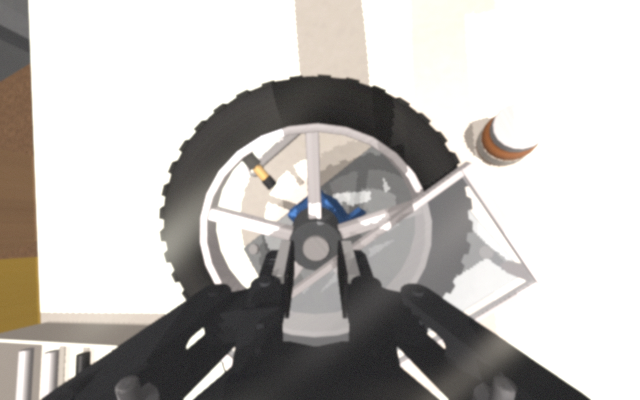

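View pics/top8.png

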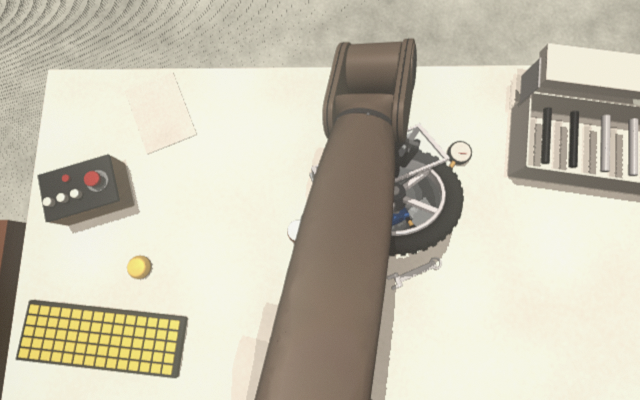

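Run:
```python
from h import *
for nm,uv,n in [("hub",(316,247),.026),("Aout",(313,135),.013),("Ain",(316,213),.013),("foot",(250,160),0),("tip",(272,188),0),("L",(212,213),.013),("R",(415,210),.013),("g1",(467,167),.034),("g2",(380,229),.034)]:print(nm,wpl(uv,n))
a=cv2.imread("pics/wrist8.png")[110:310,190:450];cv2.imwrite("pics/w8z.png",cv2.resize(a,(780,600),interpolation=cv2.INTER_CUBIC))
```

```text
hub [ 0.6 -1.5 66.8  1.6]
Aout [ 79.5  60.1 -37.1  99.7]
Ain [ 22.7  16.7 -36.4  28.2]
foot [98.5 -0.3  0.2 98.5]
tip [65.5 -2.6  2.3 65.6]
L [ 84.7 -58.4  34.6 102.9]
R [ -33.7   90.  -110.6   96.1]
g1 [-18.8 142.  -97.6 143.3]
g2 [ -18.4   55.3 -108.4   58.3]
```

View pics/w8z.png

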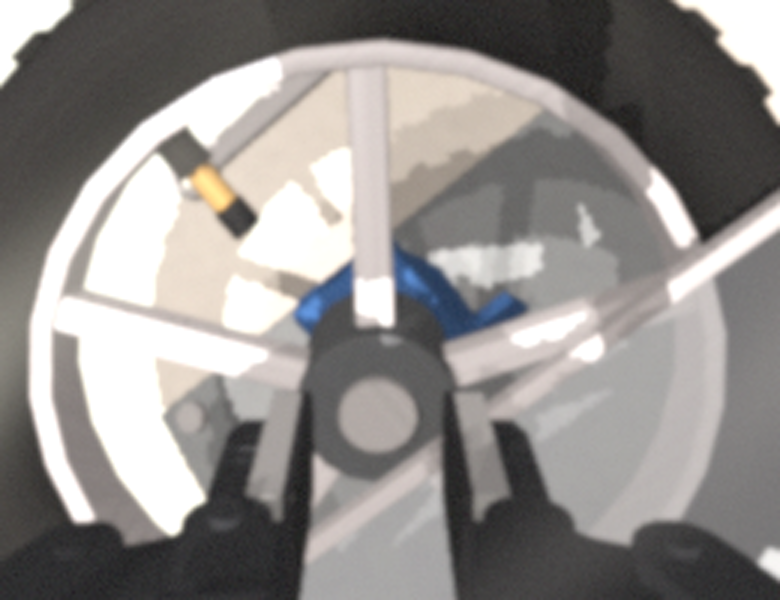

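Every estimate puts the wheel between -2.6° and -0.7°, well inside ±7°. I'll move the arm back off the stand and check the whole scene from the fixed cameras.

Run:
```python
from h import *
s=ctrl.get_state();R0=Ro.from_quat(s['tcp_rot']).as_matrix();print((R0.T@np.array([0,.3,.05])).round(3), (R0.T@np.array([0,0,.1])).round(3))
```

```text
[ 0.261 -0.119 -0.1  ] [-0.032 -0.039 -0.087]
```

```bash
python3 -m jog '[{"grip":0.72,"xyz":[-0.008,-0.01,-0.02],"dr":[0,0,0]},{"grip":0.72,"xyz":[-0.016,-0.02,-0.045],"dr":[0,0,0]},{"grip":0.72,"xyz":[0.01,-0.032,-0.06],"dr":[0,0,0]},{"grip":0.72,"xyz":[0.04,-0.046,-0.07],"dr":[0,0,0]},{"grip":0.72,"xyz":[0.07,-0.058,-0.08],"dr":[0,0,0]},{"grip":0.72,"xyz":[0.1,-0.07,-0.09],"dr":[0,0,0]},{"grip":0.72,"xyz":[0.13,-0.082,-0.1],"dr":[0,0,0]},{"grip":0.72,"xyz":[0.16,-0.095,-0.11],"dr":[0,0,0]},{"grip":0.72,"xyz":[0.19,-0.11,-0.12],"dr":[0,0,0]},{"grip":0.72,"xyz":[0.22,-0.125,-0.13],"dr":[0,0,0]},{"grip":0.72,"xyz":[0.24,-0.13,-0.135],"dr":[0,0,0]},{"grip":0.72,"xyz":[0.24,-0.13,-0.135],"dr":[0,0,0]}]'
python3 - <<'E'
from h import *
a=ctrl.read_camera("top")[:,:,::-1];cv2.imwrite("pics/top9.png",a)
cv2.imwrite("pics/top9z.png",cv2.convertScaleAbs(cv2.resize(a[115:275,290:490],(750,600),interpolation=cv2.INTER_CUBIC),alpha=1.6,beta=15))
a=ctrl.read_camera("side")[:,:,::-1]
cv2.imwrite("pics/side9z.png",cv2.convertScaleAbs(cv2.resize(a[170:320,260:460],(800,600),interpolation=cv2.INTER_CUBIC),alpha=1.6,beta=15))
E
```

```text
time: 10.4
eef_pos: [0.5982, 0.1958, 0.3591]
tcp_rot: [0.775, 0.576, -0.253, -0.065]
contact_force: [0.5, -0.6, 0.3]
opening: 0.277
```

View pics/top9z.png

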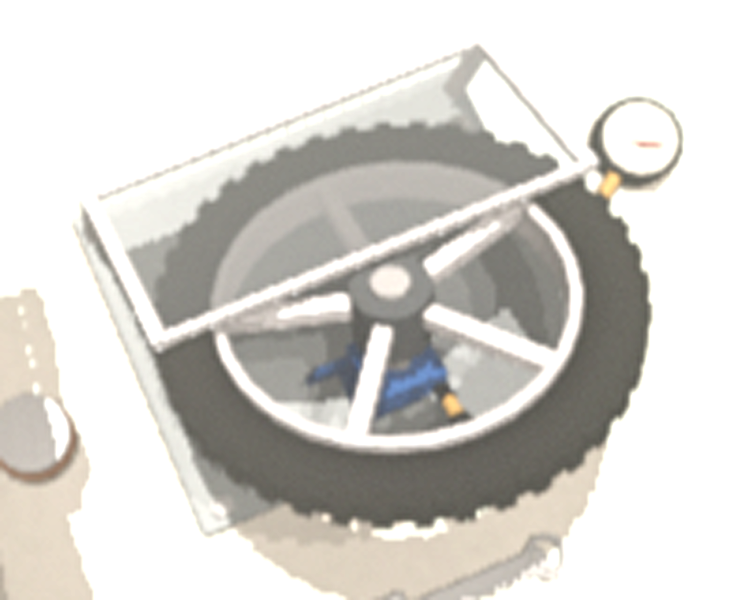

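View pics/side9z.png

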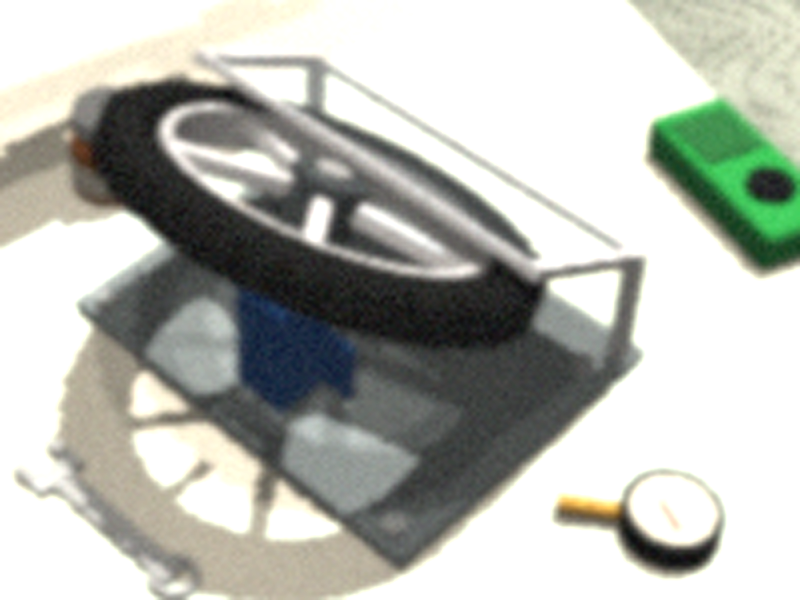

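The jar, gauge and spanner lie at the same pixels as before, and the valve (brass at (455,405)) sits between the two uphill spokes. I'll measure the wheel angle from the top view, separately from the wrist camera.

Run:
```python
from h import *
p=np.load("p.npy");N,U,S,_=frame(p[2]);C=W(p,0,0,0)
t=lambda x,y:(290+x/3.75-.4,115+y/3.75-.4)
for nm,uv,off in [("hub",t(390,281),.026),("brass",t(455,405),0),("sL",t(364,425),.013),("sR",t(549,360),.013),("sUR",t(510,218),.013)]:
    o,d=ray("top",uv);k=((C+off*N-o)@N)/(d@N);v=o+k*d-C;print(nm,(v@U).round(4),(v@S).round(4),np.degrees(np.arctan2(-v@S,v@U)).round(1))
s=ctrl.get_state();print(np.abs(s['dq']).max(),s['contact_force'])
```

```text
hub 0.0029 -0.0004 8.0
brass 0.0851 0.0001 -0.1
sL 0.082 0.0558 -34.2
sR 0.0895 -0.0573 32.6
sUR -0.0169 -0.0917 100.4
0.03340979112280025 [ 0.27759224 -0.27058144  0.51707332]
```

```bash
python3 -c "
from plant import ctrl
print(ctrl.sign_off())"
```

```text
the job is handed in; nothing more can be done
None
```

The wheel is turned and the job handed in at about 10.5 s of the 54 s allowed; the sign-off gave no verdict.

**What I did:** I turned the wheel clockwise, seen from the front, by about 115°. I did it in two strokes at about 1 rad/s, with the fingers loosely on either side of one spoke and then the next. I added a push of about 4° at the end, then withdrew the arm to 0.36 m high, clear of the stand.

**Last checks:**
- **Valve position:** The wrist camera puts the wheel at -0.7° to -2.6°. The top camera gives mostly 0 to -3°, with one spoke reading +0.6°. So the valve foot is about 1 to 3 mm off centre, within the 12 mm limit.
- **Loose parts:** The spanner, jar and gauge show no visible shift in the top and side pictures.
- **Touch:** The force reading was at its usual near-zero level.
- **Stillness:** I did not measure wheel speed after the release; two pictures about 1 s apart give the same angle within measuring error.

**Disagreement:** Camera views placed the hub up to about 3 mm apart, so I took the final angles relative to the hub as seen in each picture.

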